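# Push the setting slab home under the riser shelf

### The job

Clear the cutting mat: push the marble setting slab, flat on the bench, in between the side panels of the slatted plywood riser shelf, press it firmly but gently against the low metal rail at the back so that its long side sits flush along the rail, and leave it there. Do not lift, tip or ram the slab, do not bump the riser shelf with the arm, and leave the tape roll and the glue jar where they are.

Things in the scene. Friction and masses are not known exactly. Their poses are not given: they have to be found in the camera images.
- slab: Loose rectangular slab of plain marble, 80 mm (its x) by 130 mm (its y) by 28 mm high, edges rounded 3 mm, about 0.8 kg (varies), lying flat on the bench top on the black cutting mat. Origin at the centre of its underside; z up. Too wide to grasp from above: it is pushed.
- bay: Fixed slatted plywood riser shelf, 109 (x) by 178 (y) by 145 mm high, left or right of the cabinet, turned a little. Origin on the bench top where the slab's origin lies when home and centred; x points inward, away from the robot, y left. Side panels 12 mm thick, 135 mm high, inner faces at y = -77 and +77 mm (154 mm gap), from x = -55 to +54 mm. Open at front and, above the rail, at back.
- shelf_edge (a point): Middle of the lower front edge of the riser's shelf: bay x = -55 mm, 135 mm above the bench. The shelf is three slats, each 24 mm wide in x and 10 mm thick, centred at bay x = -43, 0 and +42 mm. It overhangs the near face of the home slab (bay x = -40 mm) by 15 mm, towards the robot. Axes as the bay's.
- rail (a point): Middle of the front face's top edge of the fixed aluminium back rail: bay x = +40 mm, 22 mm above the bench; the rail is 154 mm long along bay y, between the panels. Axes as the bay's.
- cabinet: Fixed closed grey drawer cabinet, 130 mm (x) by 150 mm (y) by 120 mm high, not used; origin at the centre of its underside.
- tape: Bystander: loose roll of white tape standing flat, 104 mm outside diameter, 48 mm high; origin at the centre of its underside.
- glue: Bystander: loose white glue jar, 68 mm diameter, 100 mm high; origin at the centre of its underside.

How it is judged (in metres and radians):
On the way, in this order (a step that is already met when the one before it is completed fails the run):
1. the slab stands between the side panels, its inner long side under the shelf, not yet at the rail (x of slab in the frame of bay between -0.08 and -0.008 m and y of slab in the frame of bay between -0.014 and 0.014 m), for 0.1 s.
2. the slab is at the back rail and pressed against it with more than 3 N for 0.2 s (x of slab in the frame of bay between -0.004 and 0.004 m and y of slab in the frame of bay between -0.014 and 0.014 m and contact force between slab and bay above 3 N), for 0.2 s.
At the end, for the whole second after the job is handed in: The slab lies flat and at rest between the side panels, its origin within 4 mm of the home point in depth and within 14 mm sideways, its x axis within 0.04 rad of the bay's (x of slab in the frame of bay between -0.004 and 0.004 m and y of slab in the frame of bay between -0.014 and 0.014 m and angle between the x axis of slab and the x axis of bay, either way round below 0.04 rad and angle between slab's own z axis and vertical below 0.03 rad and linear speed of slab below 0.01 m/s and height (world z) of slab below 0.006 m); the robot touches nothing.
It fails at once if the slab is lifted more than 15 mm or tipped more than 0.2 rad (height (world z) of slab above 0.015 m or angle between slab's own z axis and vertical above 0.2 rad).
It fails at once if the slab is rammed against the riser shelf or its rail (more than 30 N) (contact force between slab and bay above 30 N).
It fails at once if the arm or fingers bump the riser shelf (more than 5 N) (contact force between any of the arm, the fingers and bay above 5 N).
It fails at once if the tape roll or the glue jar is moved more than 20 mm (distance of any of tape, glue from where it was at the start of the episode above 0.02 m).
It also fails if it takes over 72 s, if anything falls off the work surface, if the arm or the gripper's body presses on something with over 40 N, if the wrist force passes 120 N, or if a joint passes its speed limit or range.

### The arm

A 6-joint arm with a two-finger parallel gripper is mounted at the origin on the work surface. World frame = base frame: x ahead of the robot, y to its left, z up, the work surface at z = 0. Lengths are in mm, angles in rad, forces in N, time in s.
With the tool pointing down it reaches from about 325 to 850 mm from the base axis. Payload 4.4 kg.
Tool frame: the origin (TCP) lies at the very end of the fingers, on their centre line; the grasp point (between the pads) lies 19 mm behind it (manip.pinch_z is the distance from the TCP to the grasp point, in mm); z points along the fingers, y is the line along which they close (so a half turn about z gives the same grasp; the last joint's range is limited). The gripper opens to 94 mm and grips with 3 to 60 N. Pads are 16 mm wide; open, the fingers measure 119 mm over their backs; the gripper's body (75 mm by 177 mm) begins 78 mm behind the grasp point.
Start: joints at [-1.409, 0.207, 1.542, -0, 1.393, -0.15], TCP at [176.382, -547.281, 205.447] pointing down, gripper open.
Joint ranges: [-2.73, 2.73], [-0.86, 2.22], [0.23, 2.46], [-1.11, 4.25], [0.08, 2.63], [-2.82, 2.82]. Speed limits (rad/s): [2.79, 2.79, 3.14, 3.14, 3.14, 3.14].

### API

Orientations are given as a unit quaternion [x, y, z, w].
In Python, from rig import manip gives the robot as it stands.
- The arm moves only by the tool send_rows, never from a script. Its argument "deltas" is a list that holds one entry, the list of rows, each a list of 5 numbers: the shift along the tool's x, y, z normalised to -1 to 1, where 1 is 20 mm, then the turn about the tool's z normalised to -1 to 1, where 1 is 4 degrees, then the closure, from -1 (fully open) to 1 (shut). A call has exactly 10 rows; each row shifts and turns the commanded pose from where the row before left it, along the tool's axes as they then stand; what a row does not reach is not made up. A row lasts 1/10 s, in which the tool goes at most 50 mm and 8.59 degrees, less where a joint would pass 70% of its speed; a pose out of reach is approached as far as the arm can. A call with a number of a shift or a turn outside -1 to 1 is refused whole. A call with a gripper value outside its range is refused whole. The fingers move at their own pace and stop on an object; "squeeze" is the grip in N (left out, the last holds). Time passes only in rows, so rows that do not move let the fingers close, or fill a call up. It gives the time, the measured TCP pose, the force, the opening and the grip force at its end, in the units of the state.
- manip.get_state(): the state, without advancing time (a new reading comes with each control period).
- manip.grab_frame(name): name is "side" or "top"; returns the picture (384x512x3 uint8, blue, green, red); there is no depth.
- manip.camera_info(name): a dict with "K" (3x3 intrinsics, pixels), "rvec" (rotation vector, rad) and "tvec" (3), from world to camera coordinates, as OpenCV has them. Camera axes: x right, y down, z forward; pixel columns grow to the right and rows downward; lengths in mm; the calibration is good to about 2 mm. A picture is of the moment at which its call begins. camera_info takes no time and is no camera call.
- manip.sign_off(): hands the job in; it is judged then, once.
The state is a dict: "time_s": time; "qpos": joint angles; "joint_vel": joint speeds; "joint_efforts": joint torques, N m; "eef_pos": TCP position; "eef_rot": TCP orientation; "wrist_force": force on the tool from outside, world axes, zero at the start; "torque": the same for the moment, N m; "opening": finger opening in mm; "gripper_force": force on a finger pad.
Only numpy, scipy, OpenCV 4.12 (cv2) and the standard library are available. Lean on these libraries where they do the work, as an engineer would, in place of code of your own. Each camera call takes 0.05 s, during which the arm holds its last target. There are 200 camera calls.

## Working session

There is one attempt and no reset: what is moved stays moved. The work goes in short steps, Python scripts to look and compute and a tool call to move; the robot and the scene stay as the last step left them, time stands still between calls to the robot, and variables do not carry over. Pictures are saved under pics/ and viewed, at most 12 in all, crops included, and the job is handed in when it is done.

Besides the shell and the picture viewer there is one more tool, called after ">>>" by a JSON object that holds its "method" and its "body". send_rows: Moves the arm, as the interface text tells. Scaled input: -1 to 1 covers 20 mm each way for a shift and 4 degrees each way for a turn. Its arguments: {"type":"object","properties":{"deltas":{"type":"array","items":{"type":"array","items":{"type":"array","items":{"type":"number","minimum":-1,"maximum":1}}}},"squeeze":{"type":"number"}},"required":["deltas"]}

```bash
mkdir -p pics
python3 - <<'E'
from rig import manip
import cv2
for n in("top","side"):
    cv2.imwrite(f"pics/{n}0.png",manip.grab_frame(n)); c=manip.camera_info(n); print(n,c)
s=manip.get_state(); print(s)
E
```

```text
top {'K': array([[408.92173041,   0.        , 252.55041669],
       [  0.        , 408.92173041, 194.37034495],
       [  0.        ,   0.        ,   1.        ]]), 'rvec': array([ 2.15214608, -2.14075033,  0.17152313]), 'tvec': array([  -2.62615527,  589.1407502 , 1031.39730878])}
side {'K': array([[433.71166912,   0.        , 259.65130992],
       [  0.        , 433.71166912, 198.65130509],
       [  0.        ,   0.        ,   1.        ]]), 'rvec': array([ 0.22686118, -2.88865582,  1.03435847]), 'tvec': array([ 569.56482569,  146.35117067, 1071.78500699])}
{'time_s': 0.1, 'qpos': array([-1.40953379e+00,  2.07322279e-01,  1.54281070e+00,  3.61104812e-05,
        1.39349429e+00, -1.50486827e-01]), 'joint_vel': array([-0.00117343, -0.00360251, -0.0027213 ,  0.00094818,  0.00162424,
       -0.00179367]), 'joint_efforts': array([-6.14311866e-04, -3.71864355e+01, -2.82293093e+01,  7.00641959e-02,
        3.11664341e-02, -5.95573783e-05]), 'eef_pos': array([ 176.25632738, -546.55493659,  204.41421285]), 'eef_rot': array([ 9.87876105e-01,  1.55240991e-01,  1.22876193e-05, -1.01738619e-03]), 'wrist_force': array([-0.49488133,  0.98457984, -0.07145519]), 'torque': array([-0.02033999,  0.00757886,  0.01077862]), 'gripper_force': 0.0, 'opening': 94.02082048674244}
```

View pics/top0.png

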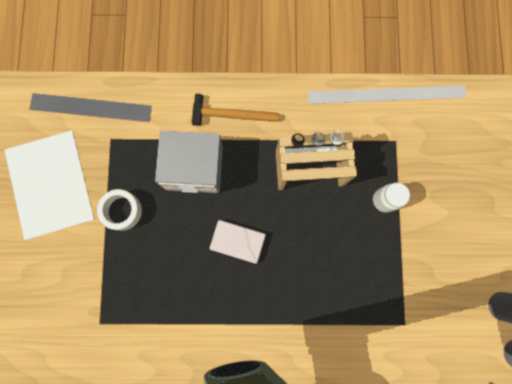

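View pics/side0.png

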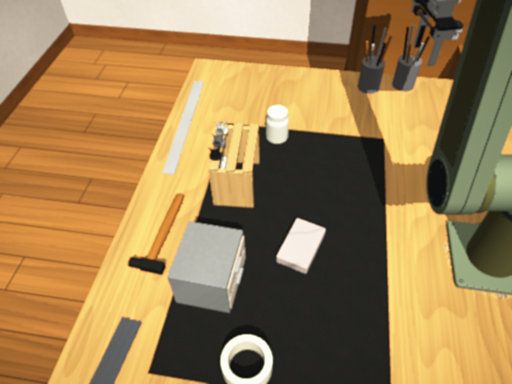

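```bash
cat > h.py <<'E'
import cv2,numpy as np
from rig import manip
from scipy.optimize import minimize
def proj(n,P):
    c=manip.camera_info(n); return cv2.projectPoints(np.float64(P),c['rvec'],c['tvec'],c['K'],None)[0][:,0]
def place(p,L): # p=x,y,yaw
    c,s=np.cos(p[2]),np.sin(p[2]); L=np.float64(L)
    return np.c_[p[0]+c*L[:,0]-s*L[:,1],p[1]+s*L[:,0]+c*L[:,1],L[:,2]]
SL=[[x,y,z] for x in(-40,40) for y in(-65,65) for z in(0,28)]
def ray(n,uv,z):
    c=manip.camera_info(n);R=cv2.Rodrigues(c['rvec'])[0]
    d=R.T@np.linalg.inv(c['K'])@[*uv,1];o=-R.T@c['tvec'];return (o+d*(z-o[2])/d[2])[:2]
def slabmask(im,seed):
    hsv=cv2.cvtColor(im,cv2.COLOR_BGR2HSV);m=((hsv[...,2]>95)&(hsv[...,1]<75)).astype(np.uint8)
    _,lab=cv2.connectedComponents(m);return (lab==lab[seed[1],seed[0]]).astype(np.uint8)
def fitslab(ms,p0):
    def cost(p):
        t=0
        for n,m in ms.items():
            h=cv2.convexHull(proj(n,place(p,SL)).astype(np.float32))
            r=np.zeros((384*4,512*4),np.uint8);cv2.fillConvexPoly(r,np.int32(h*4*16+1.5*16),255,shift=4)
            r=cv2.resize(r,(512,384),interpolation=cv2.INTER_AREA)/255.
            t+=np.abs(r-m).sum()
        return t
    S=np.array([p0,p0+[15,0,0],p0+[0,15,0],p0+[0,0,.15]])
    r=minimize(cost,p0,method='Nelder-Mead',options=dict(initial_simplex=S,xatol=.01,fatol=.01));return r.x,r.fun
E
python3 - <<'E'
from h import *
t=cv2.imread("pics/top0.png");s=cv2.imread("pics/side0.png")
mt=slabmask(t,(238,245));ms=slabmask(s,(300,245));print(mt.sum(),ms.sum())
x,y=ray("top",(238,242),28);print(x,y)
for yaw in(-.3,.3):
  for ms_ in({"top":mt,"side":ms},{"top":mt},{"side":ms}): print(fitslab(ms_,np.array([x,y,yaw])))
for n,uv,z in(("top",(120,210),48),("top",(397,194),100),("top",(189,160),120)):print(ray(n,uv,z))
cv2.imwrite("pics/c1.png",cv2.resize(t[125:200,265:365],(800,600),interpolation=cv2.INTER_CUBIC))
cv2.imwrite("pics/c2.png",cv2.resize(s[115:215,195:275],(480,600),interpolation=cv2.INTER_CUBIC))
E
```

```text
1639 1721
464.9758623466939 37.981551127434614
(array([ 4.65879283e+02,  4.06595269e+01, -2.91090353e-01]), np.float64(146.0))
(array([ 4.66746761e+02,  4.06993042e+01, -2.94430281e-01]), np.float64(98.99607843137255))
(array([ 4.65590932e+02,  4.06742912e+01, -2.89026022e-01]), np.float64(42.733333333333334))
(array([ 4.65701574e+02,  4.06474485e+01, -2.90654756e-01]), np.float64(144.3686274509804))
(array([ 4.66650911e+02,  4.07791951e+01, -2.83235103e-01]), np.float64(97.87843137254902))
(array([ 4.65613419e+02,  4.07754244e+01, -2.87980646e-01]), np.float64(42.615686274509805))
[545.46383154 345.08407485]
[ 583.79995008 -360.56752319]
[662.71685124 158.68887319]
```

View pics/c1.png

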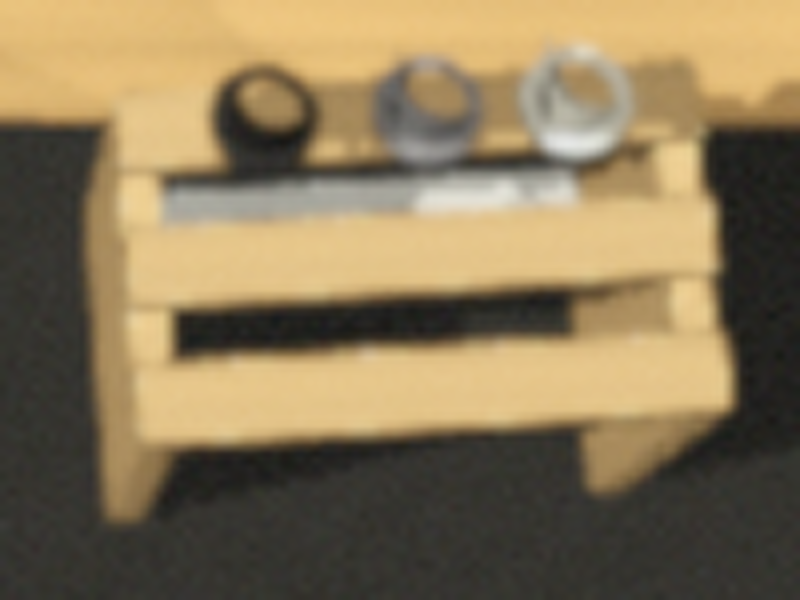

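View pics/c2.png

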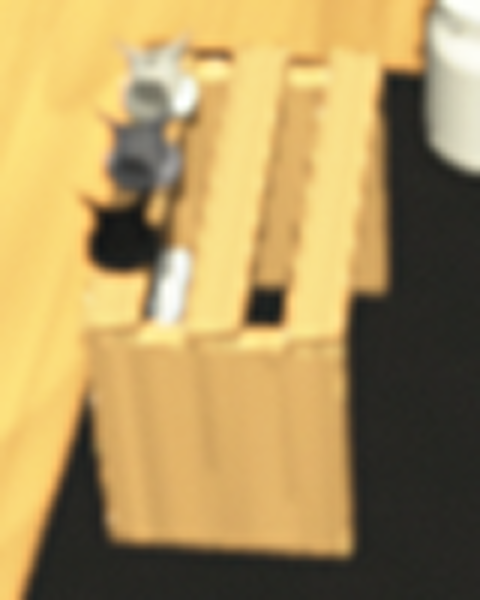

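Run:
```python
from h import *
from scipy.optimize import least_squares
T=[((105,522),(-55,89,0)),((140,522),(-55,77,0)),((590,495),(-55,-77,0)),((735,410),(-55,-89,135)),((145,443),(-55,89,135)),((118,97),(54,89,145)),((137,368),(-55,89,145)) ]
T=T[:6]
S=[((350,555),(-55,89,0)),((112,543),(54,89,0)),((383,52),(-55,-89,145)),((347,338),(-55,89,145)),((90,330),(54,89,145))]
f=lambda o,k,u:np.array(o)+(np.array(u)+.5)/k-.5
obs={"top":(np.array([f((265,125),8,u) for u,_ in T]),[l for _,l in T]),"side":(np.array([f((195,115),6,u) for u,_ in S]),[l for _,l in S])}
for ns in(("top","side"),("top",),("side",)):
    g=lambda p:np.concatenate([(proj(n,place([p[0],p[1],p[2]/100],obs[n][1]))-obs[n][0]).ravel() for n in ns])
    r=least_squares(g,[640,-150,5],loss='soft_l1');print(ns,r.x);print(g(r.x).reshape(-1,2).round(1).tolist())
for n in("top","side"):
    c=manip.camera_info(n);print(-cv2.Rodrigues(c['rvec'])[0].T@c['tvec'])
s=manip.get_state();from scipy.spatial.transform import Rotation as R;print(R.from_quat(s['eef_rot']).as_matrix().round(3))
```

```text
('top', 'side') [ 668.82060524 -154.54118224    7.68304732]
[[0.4, 0.7], [0.4, 0.4], [-0.2, -0.1], [-1.4, 0.7], [-0.7, 1.6], [-0.7, 0.2], [-0.0, -0.3], [0.1, -0.6], [-0.7, -0.5], [-0.9, -0.6], [-1.8, -1.6]]
('top',) [ 670.10812357 -155.74321065    6.95995176]
[[0.7, 0.0], [0.7, -0.3], [0.1, -0.4], [-1.1, 0.4], [-0.3, 0.9], [-0.0, -0.5]]
('side',) [ 666.82048251 -152.30908075    8.11674805]
[[0.7, 0.4], [0.7, 0.2], [-0.2, 0.1], [-0.1, 0.1], [-1.0, -0.8]]
[ 426.87588416    8.81496226 1108.41030524]
[460.82362677 650.28523725 926.99328598]
[[ 0.952  0.307 -0.   ]
 [ 0.307 -0.952  0.002]
 [ 0.    -0.002 -1.   ]]
```

The vertical gripper body would hit the shelf front before the fingers reached the home slab. I need the tool leaning back, so I'll check what the arm does at the limit of its reach, on the bay's azimuth.

>>> {"method": "send_rows", "body": {"deltas": [[[0.75, -0.8, 0, 0.84, -1], [0.75, -0.8, 0, 0.84, -1], [0.75, -0.8, 0, 0.84, -1], [0.75, -0.8, 0, 0.84, -1], [0.75, -0.8, 0, 0, -1], [0.75, -0.8, 0, 0, -1], [0.75, -0.8, 0, 0, -1], [0.75, -0.8, 0, 0, -1], [0.75, -0.8, 0, 0, -1], [0.75, -0.8, 0, 0, -1]]]}}

```text
time_s: 1.1
eef_pos: [303.2, -367.9, 205.0]
eef_rot: [0.999, 0.039, -0.0, -0.0]
wrist_force: [-0.2, 0.8, 0.1]
opening: 94.0
gripper_force: 0.0
```

>>> {"method": "send_rows", "body": {"deltas": [[[0.75, -0.8, 0, 0, -1], [0.75, -0.8, 0, 0, -1], [0.75, -0.8, 0, 0, -1], [0.75, -0.8, 0, 0, -1], [0.75, -0.8, 0, 0, -1], [0.75, -0.8, 0, 0, -1], [0.75, -0.8, 0, 0, -1], [0.75, -0.8, 0, 0, -1], [0.75, -0.8, 0, 0, -1], [0.75, -0.8, 0, 0, -1]]]}}

```text
time_s: 2.1
eef_pos: [440.2, -196.9, 204.9]
eef_rot: [0.999, 0.039, -0.0, -0.0]
wrist_force: [1.0, 0.0, 0.0]
opening: 94.1
gripper_force: 0.0
```

>>> {"method": "send_rows", "body": {"deltas": [[[0.27, -1, 0, 0, -1], [0.27, -1, 0, 0, -1], [0.27, -1, 0, 0, -1], [0.27, -1, 0, 0, -1], [0.27, -1, 0, 0, -1], [0.27, -1, 0, 0, -1], [0.27, -1, 0, 0, -1], [0.27, -1, 0, 0, -1], [0.27, -1, 0, 0, -1], [0.27, -1, 0, 0, -1]]]}}

```text
time_s: 3.1
eef_pos: [478.2, 6.5, 205.0]
eef_rot: [0.999, 0.039, -0.001, -0.0]
wrist_force: [-0.1, -0.2, -0.6]
opening: 94.0
gripper_force: 0.0
```

>>> {"method": "send_rows", "body": {"deltas": [[[1, -0.1, 0, 0, -1], [1, -0.1, 0, 0, -1], [1, -0.1, 0, 0, -1], [1, -0.1, 0, 0, -1], [1, -0.1, 0, 0, -1], [1, -0.1, 0, 0, -1], [1, -0.1, 0, 0, -1], [1, -0.1, 0, 0, -1], [1, -0.1, 0, 0, -1], [1, -0.1, 0, 0, -1]]]}}

```text
time_s: 4.1
eef_pos: [676.7, 41.2, 204.5]
eef_rot: [0.999, 0.039, -0.001, -0.0]
wrist_force: [0.5, -0.1, 0.4]
opening: 94.3
gripper_force: 0.0
```

>>> {"method": "send_rows", "body": {"deltas": [[[1, -0.1, 0, 0, -1], [1, -0.1, 0, 0, -1], [1, -0.1, 0, 0, -1], [1, -0.1, 0, 0, -1], [1, -0.1, 0, 0, -1], [1, 0, 0, 0, -1], [1, 0, 0, 0, -1], [1, 0, 0, 0, -1], [1, 0, 0, 0, -1], [1, 0, 0, 0, -1]]]}}

```text
time_s: 5.1
eef_pos: [875.3, 66.5, 204.2]
eef_rot: [0.999, 0.039, -0.001, -0.0]
wrist_force: [0.4, -0.3, -0.3]
opening: 93.9
gripper_force: 0.0
```

>>> {"method": "send_rows", "body": {"deltas": [[[1, 0, 0, 0, -1], [1, 0, 0, 0, -1], [1, 0, 0, 0, -1], [1, 0, 0, 0, -1], [1, 0, 0, 0, -1], [1, 0, 0, 0, -1], [0, 0, 0, 0, -1], [0, 0, 0, 0, -1], [0, 0, 0, 0, -1], [0, 0, 0, 0, -1]]]}}

```text
time_s: 6.1
eef_pos: [931.4, 70.8, 190.4]
eef_rot: [0.999, 0.039, 0.03, -0.001]
wrist_force: [0.2, 0.8, -0.2]
opening: 93.9
gripper_force: 0.0
```

>>> {"method": "send_rows", "body": {"deltas": [[[1, 0, 0, 0, -1], [1, 0, 0, 0, -1], [1, 0, 0, 0, -1], [1, 0, 0, 0, -1], [1, 0, 0, 0, -1], [1, 0, 0, 0, -1], [1, 0, 0, 0, -1], [1, 0, 0, 0, -1], [1, 0, 0, 0, -1], [1, 0, 0, 0, -1]]]}}

```text
time_s: 7.1
eef_pos: [983.2, 75.0, 175.5]
eef_rot: [0.994, 0.038, 0.098, -0.004]
wrist_force: [-0.1, -0.4, -0.4]
opening: 94.3
gripper_force: 0.0
```

>>> {"method": "send_rows", "body": {"deltas": [[[-1, 0, 0, 0, -1], [-1, 0, 0, 0, -1], [-1, 0, 0, 0, -1], [-1, 0, 0, 0, -1], [-1, 0, 0, 0, -1], [0, 0, 0, 0, -1], [0, 0, 0, 0, -1], [0, 0, 0, 0, -1], [0, 0, 0, 0, -1], [0, 0, 0, 0, -1]]]}}

```text
time_s: 8.1
eef_pos: [886.0, 67.4, 156.3]
eef_rot: [0.994, 0.038, 0.098, -0.004]
wrist_force: [0.3, 0.3, -0.1]
opening: 94.2
gripper_force: 0.0
```

>>> {"method": "send_rows", "body": {"deltas": [[[1, 0, 0, 0, -1], [1, 0, 0, 0, -1], [1, 0, 0, 0, -1], [1, 0, 0, 0, -1], [1, 0, 0, 0, -1], [1, 0, 0, 0, -1], [1, 0, 0, 0, -1], [1, 0, 0, 0, -1], [1, 0, 0, 0, -1], [1, 0, 0, 0, -1]]]}}

```text
time_s: 9.1
eef_pos: [1007.2, 76.9, 183.0]
eef_rot: [0.99, 0.038, 0.135, -0.005]
wrist_force: [0.1, -0.1, 0.1]
opening: 93.8
gripper_force: 0.0
```

>>> {"method": "send_rows", "body": {"deltas": [[[1, 0, 0, 0, -1], [1, 0, 0, 0, -1], [1, 0, 0, 0, -1], [1, 0, 0, 0, -1], [1, 0, 0, 0, -1], [1, 0, 0, 0, -1], [1, 0, 0, 0, -1], [1, 0, 0, 0, -1], [1, 0, 0, 0, -1], [1, 0, 0, 0, -1]]]}}

```text
time_s: 10.1
eef_pos: [1048.2, 80.2, 207.7]
eef_rot: [0.979, 0.038, 0.201, -0.008]
wrist_force: [0.7, 0.2, -0.1]
opening: 94.2
gripper_force: 0.0
```

>>> {"method": "send_rows", "body": {"deltas": [[[1, 0, 0, 0, -1], [1, 0, 0, 0, -1], [1, 0, 0, 0, -1], [1, 0, 0, 0, -1], [1, 0, 0, 0, -1], [1, 0, 0, 0, -1], [1, 0, 0, 0, -1], [1, 0, 0, 0, -1], [1, 0, 0, 0, -1], [1, 0, 0, 0, -1]]]}}

```text
time_s: 11.1
eef_pos: [1080.8, 82.9, 256.9]
eef_rot: [0.963, 0.037, 0.266, -0.01]
wrist_force: [0.3, -0.4, 1.2]
opening: 94.4
gripper_force: 0.0
```

```bash
cat >> h.py <<'E'
from scipy.spatial.transform import Rotation as Rot
BAY=np.array([668.8,-154.5,.0768])
def tobay(p):
    c,s=np.cos(BAY[2]),np.sin(BAY[2]);d=np.array(p[:2])-BAY[:2];return np.array([c*d[0]+s*d[1],-s*d[0]+c*d[1],*p[2:]])
def info():
    s=manip.get_state();M=Rot.from_quat(s['eef_rot']).as_matrix()
    print('t',s['time_s'],'tcp bay',tobay(s['eef_pos']).round(1),'F',s['wrist_force'].round(1));return s,M
def go(b): # bay target -> units in tool axes
    s,M=info();t=place(BAY,[b])[0];u=M.T@(t-s['eef_pos'])/20;print('to',b,'units',u.round(2));return u
E
python3 - <<'E'
from h import *
s,M=info();print(M.round(3),tobay([465.9,40.7]))
c,q=np.cos(.0768),np.sin(.0768)
for v in([c,q,0],[-q,c,0],[0,0,1]): print((M.T@v).round(3))
for z in(150,80,10): go([-275,190,z])
E
```

```text
t 11.1 tcp bay [429.  205.1 256.9] F [ 0.3 -0.4  1.2]
[[ 0.855  0.077  0.512]
 [ 0.066 -0.997  0.039]
 [ 0.514  0.001 -0.858]] [-187.32529037  210.19202075]
[0.858 0.    0.514]
[ 0.001 -1.    -0.   ]
[ 0.514  0.001 -0.858]
t 11.1 tcp bay [429.  205.1 256.9] F [ 0.3 -0.4  1.2]
to [-275, 190, 150] units [-32.95   0.74 -13.49]
t 11.1 tcp bay [429.  205.1 256.9] F [ 0.3 -0.4  1.2]
to [-275, 190, 80] units [-34.75   0.74 -10.49]
t 11.1 tcp bay [429.  205.1 256.9] F [ 0.3 -0.4  1.2]
to [-275, 190, 10] units [-36.54   0.74  -7.48]
```

>>> {"method": "send_rows", "body": {"deltas": [[[-1, 0.03, -0.41, 0, -1], [-1, 0.03, -0.41, 0, -1], [-1, 0.03, -0.41, 0, -1], [-1, 0.03, -0.41, 0, -1], [-1, 0.03, -0.41, 0, -1], [-1, 0.03, -0.41, 0, -1], [-1, 0.03, -0.41, 0, -1], [-1, 0.03, -0.41, 0, -1], [-1, 0.03, -0.41, 0, -1], [-1, 0.03, -0.41, 0, -1]]]}}

```text
time_s: 12.1
eef_pos: [867.2, 60.3, 225.0]
eef_rot: [0.963, 0.037, 0.266, -0.01]
wrist_force: [-0.8, -0.4, 0.2]
opening: 94.0
gripper_force: 0.0
```

>>> {"method": "send_rows", "body": {"deltas": [[[-1, 0.03, -0.41, 0, -1], [-1, 0.03, -0.41, 0, -1], [-1, 0.03, -0.41, 0, -1], [-1, 0.03, -0.41, 0, -1], [-1, 0.03, -0.41, 0, -1], [-1, 0.03, -0.41, 0, -1], [-1, 0.03, -0.41, 0, -1], [-1, 0.03, -0.41, 0, -1], [-1, 0.03, -0.41, 0, -1], [-1, 0.03, -0.41, 0, -1]]]}}

```text
time_s: 13.1
eef_pos: [654.7, 37.8, 192.9]
eef_rot: [0.963, 0.037, 0.266, -0.01]
wrist_force: [0.3, -0.4, 0.3]
opening: 93.8
gripper_force: 0.0
```

>>> {"method": "send_rows", "body": {"deltas": [[[-1, 0.03, -0.41, 0, -1], [-1, 0.03, -0.41, 0, -1], [-1, 0.03, -0.41, 0, -1], [-1, 0.03, -0.41, 0, -1], [-1, 0.03, -0.41, 0, -1], [-1, 0.03, -0.41, 0, -1], [-1, 0.03, -0.41, 0, -1], [-1, 0.03, -0.41, 0, -1], [-1, 0.03, -0.41, 0, -1], [-1, 0.03, -0.41, 0, -1]]]}}

```text
time_s: 14.1
eef_pos: [442.1, 15.4, 160.6]
eef_rot: [0.963, 0.037, 0.267, -0.01]
wrist_force: [-0.2, -0.4, 0.4]
opening: 93.8
gripper_force: 0.0
```

>>> {"method": "send_rows", "body": {"deltas": [[[-0.54, -0.27, 0.18, 0, -1], [-0.54, -0.27, 0.18, 0, -1], [-0.54, -0.27, 0.18, 0, -1], [-0.54, -0.27, 0.18, 0, -1], [-0.54, -0.27, 0.18, 0, -1], [-0.54, -0.27, 0.18, 0, -1], [-0.54, -0.27, 0.18, 0, -1], [-0.54, -0.27, 0.18, 0, -1], [0, 0, 0, 0, -1], [0, 0, 0, 0, -1]]]}}

```text
time_s: 15.1
eef_pos: [395.7, 57.1, 99.1]
eef_rot: [0.965, 0.038, 0.258, -0.009]
wrist_force: [0.7, 0.7, -0.3]
opening: 94.1
gripper_force: 0.0
```

Run:
```python
from h import *
s,M=info();print(s['eef_pos'],s['qpos'].round(2),np.degrees(np.arctan2(M[0,2],-M[2,2])));go([-272,230,10])
```

```text
t 15.1 tcp bay [-256.   231.9   99.1] F [ 0.7  0.7 -0.3]
[395.7130257   57.09593878  99.06679398] [-0.19 -0.45  2.46  0.22  0.64  1.16] 29.80698710442119
t 15.1 tcp bay [-256.   231.9   99.1] F [ 0.7  0.7 -0.3]
to [-272, 230, 10] units [-2.91  0.09  3.46]
```

>>> {"method": "send_rows", "body": {"deltas": [[[0.64, -0.78, 0.37, 0, 1], [0.64, -0.78, 0.37, 0, 1], [0.64, -0.78, 0.37, 0, 1], [0.64, -0.78, 0.37, 0, 1], [0.64, -0.78, 0.37, 0, 1], [0, 0, 0, 0, 1], [0, 0, 0, 0, 1], [0, 0, 0, 0, 1], [0, 0, 0, 0, 1], [0, 0, 0, 0, 1]]], "squeeze": 5}}

```text
time_s: 16.1
eef_pos: [463.3, 139.5, 99.0]
eef_rot: [0.965, 0.037, 0.258, -0.009]
wrist_force: [-0.8, 0.2, -0.4]
opening: 17.2
gripper_force: 0.0
```

Run:
```python
from h import *
s,M=info();print(M.round(3),s['opening'],s['qpos'].round(2));go([-182,312,11])
```

```text
t 16.1 tcp bay [-182.4  308.9   99. ] F [-0.8  0.2 -0.4]
[[ 0.864  0.075  0.497]
 [ 0.066 -0.997  0.036]
 [ 0.498  0.002 -0.867]] 17.226044035583424 [ 0.14 -0.16  2.27 -0.06  0.51  1.68]
t 16.1 tcp bay [-182.4  308.9   99. ] F [-0.8  0.2 -0.4]
to [-182, 312, 11] units [-2.18 -0.16  3.82]
```

Descend, then push slowly to the right (bay −y, tool +y).

>>> {"method": "send_rows", "body": {"deltas": [[[-0.31, -0.02, 0.55, 0, 1], [-0.31, -0.02, 0.55, 0, 1], [-0.31, -0.02, 0.55, 0, 1], [-0.31, -0.02, 0.55, 0, 1], [-0.31, -0.02, 0.55, 0, 1], [-0.31, -0.02, 0.55, 0, 1], [-0.31, -0.02, 0.52, 0, 1], [0, 0, 0, 0, 1], [0, 0.3, 0, 0, 1], [0, 0.3, 0, 0, 1]]]}}

```text
time_s: 17.1
eef_pos: [465.1, 130.7, 11.8]
eef_rot: [0.965, 0.037, 0.258, -0.009]
wrist_force: [0.3, -0.1, 0.3]
opening: 0.6
gripper_force: 0.0
```

>>> {"method": "send_rows", "body": {"deltas": [[[0, 0.3, 0, 0, 1], [0, 0.3, 0, 0, 1], [0, 0.3, 0, 0, 1], [0, 0.3, 0, 0, 1], [0, 0.3, 0, 0, 1], [0, 0.3, 0, 0, 1], [0, 0.3, 0, 0, 1], [0, 0.3, 0, 0, 1], [0, 0.3, 0, 0, 1], [0, 0.3, 0, 0, 1]]]}}

```text
time_s: 18.1
eef_pos: [469.0, 71.5, 11.7]
eef_rot: [0.965, 0.037, 0.258, -0.01]
wrist_force: [-1.3, 3.5, 1.0]
opening: 0.9
gripper_force: 2.0
```

```bash
cat >> h.py <<'E'
def look(tag,bay0):
    im=manip.grab_frame("top");sd=manip.grab_frame("side")
    P=place(BAY,[[*bay0[:2],28]])
    ms={}
    for n,i in(("top",im),("side",sd)):
        u=np.int32(proj(n,P)[0].round());m=slabmask(i,u)
        if 700<m.sum()<2600: ms[n]=m
        print(n,m.sum(),end=' ')
    p0=np.array([*place(BAY,[[*bay0[:2],0]])[0][:2],BAY[2]+bay0[2]])
    cv2.imwrite(f"pics/{tag}.png",np.hstack([im[100:300,140:400],sd[80:280,180:440]]))
    for k in([ms]+[{n:ms[n]} for n in ms] if len(ms)>1 else [ms]):
        p,e=fitslab(k,p0);b=tobay(p);b[2]-=BAY[2];print(list(k),'slab bay',b.round(3),'err',round(e))
E
python3 - <<'E'
from h import *
info();look("p1",[-180,185,-.2])
E
```

```text
t 18.1 tcp bay [-181.9  240.6   11.7] F [-1.3  3.5  1. ]
top 1729 side 1665 ['top', 'side'] slab bay [-176.558  155.776   -0.228] err 481
['top'] slab bay [-175.893  156.254   -0.231] err 211
['side'] slab bay [-177.085  155.159   -0.218] err 259
```

View pics/p1.png

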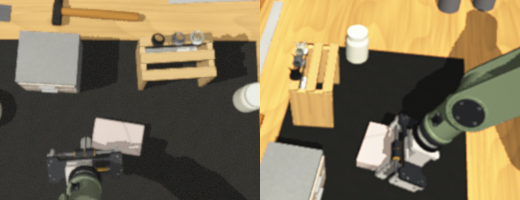

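>>> {"method": "send_rows", "body": {"deltas": [[[0, 0.3, 0, 0, 1], [0, 0.3, 0, 0, 1], [0, 0.3, 0, 0, 1], [0, 0.3, 0, 0, 1], [0, 0.3, 0, 0, 1], [0, 0.3, 0, 0, 1], [0, 0.3, 0, 0, 1], [0, 0.3, 0, 0, 1], [0, 0.3, 0, 0, 1], [0, 0.3, 0, 0, 1]]]}}

```text
time_s: 19.2
eef_pos: [473.3, 12.4, 11.4]
eef_rot: [0.966, 0.038, 0.257, -0.01]
wrist_force: [-1.7, 4.9, 2.8]
opening: 0.4
gripper_force: 2.6
```

Run:
```python
from h import *
info();look("p2",[-170,100,-.1])
```

```text
t 19.2 tcp bay [-182.2  181.4   11.4] F [-1.7  4.9  2.8]
top 1756 side 1521 ['top', 'side'] slab bay [-1.61170e+02  1.03708e+02  3.00000e-03] err 389
['top'] slab bay [-1.60696e+02  1.03544e+02 -1.00000e-03] err 233
['side'] slab bay [-1.61397e+02  1.03010e+02  8.00000e-03] err 148
```

View pics/p2.png

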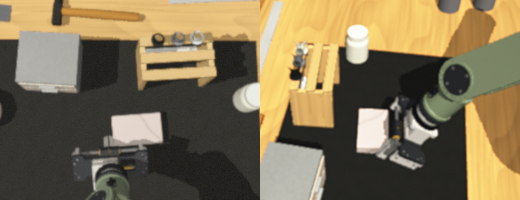

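>>> {"method": "send_rows", "body": {"deltas": [[[0, -0.25, 0, 0, 1], [0.45, 0, 0.26, 0, 1], [0.46, 0, 0.26, 0, 1], [0, 0.25, 0, 0, 1], [0, 0.3, 0, 0, 1], [0, 0.3, 0, 0, 1], [0, 0.3, 0, 0, 1], [0, 0.3, 0, 0, 1], [0, 0.3, 0, 0, 1], [0, 0.3, 0, 0, 1]]]}}

```text
time_s: 20.3
eef_pos: [497.6, -22.1, 11.4]
eef_rot: [0.966, 0.038, 0.257, -0.01]
wrist_force: [-0.3, 5.4, 3.5]
opening: 0.6
gripper_force: 2.7
```

>>> {"method": "send_rows", "body": {"deltas": [[[0, 0.3, 0, 0, 1], [0, 0.3, 0, 0, 1], [0, 0.3, 0, 0, 1], [0, 0.3, 0, 0, 1], [0, 0.3, 0, 0, 1], [0, 0.3, 0, 0, 1], [0, 0.3, 0, 0, 1], [0, 0.3, 0, 0, 1], [0, 0, 0, 0, 1], [0, 0, 0, 0, 1]]]}}

```text
time_s: 21.3
eef_pos: [501.4, -70.9, 11.5]
eef_rot: [0.965, 0.037, 0.258, -0.009]
wrist_force: [0.6, 1.6, -0.4]
opening: 0.7
gripper_force: 0.9
```

Run:
```python
from h import *
info();look("p3",[-160,15,0])
```

```text
t 21.3 tcp bay [-160.5   96.2   11.5] F [ 0.6  1.6 -0.4]
top 1519 side 1430 ['top', 'side'] slab bay [-1.61763e+02  1.86560e+01  1.20000e-02] err 725
['top'] slab bay [-1.61331e+02  1.75690e+01 -2.00000e-03] err 254
['side'] slab bay [-1.63182e+02  1.98320e+01  1.20000e-02] err 453
```

View pics/p3.png

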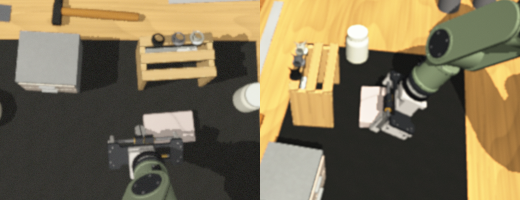

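>>> {"method": "send_rows", "body": {"deltas": [[[0, 0.2, 0, 0, 1], [0, 0.2, 0, 0, 1], [0, 0.2, 0, 0, 1], [0, 0.2, 0, 0, 1], [0, 0.13, 0, 0, 1], [0, 0, 0, 0, 1], [0, -0.4, 0, 0, 1], [0, -0.4, 0, 0, 1], [-0.5, 0, -0.29, 0, 1], [-0.5, 0, -0.29, 0, 1]]]}}

```text
time_s: 22.4
eef_pos: [478.5, -75.1, 11.9]
eef_rot: [0.965, 0.038, 0.258, -0.008]
wrist_force: [-0.5, -0.7, -0.3]
opening: 0.7
gripper_force: 0.0
```

>>> {"method": "send_rows", "body": {"deltas": [[[-0.5, 0, -0.29, 0, 1], [-0.5, 0, -0.29, 0, 1], [-0.5, 0, -0.29, 0, 1], [-0.5, 0, -0.29, 0, 1], [-0.4, 0, -0.23, 0, 1], [0, 0.95, 0, 0, -0.2], [0, 0.95, 0, 0, -0.2], [0, 0.95, 0, 0, -0.2], [0, 0.95, 0, 0, -0.2], [0, 0.85, 0, 0, -0.2]]]}}

```text
time_s: 23.4
eef_pos: [429.9, -173.7, 12.2]
eef_rot: [0.965, 0.037, 0.258, -0.009]
wrist_force: [0.5, -1.1, 0.4]
opening: 37.2
gripper_force: 0.0
```

Run:
```python
from h import *
s,M=info();print(s['opening'],M.round(3));look("p4",[-160,0,0]);go([-212,0,11.5])
im=cv2.imread("pics/p4.png");cv2.imwrite("pics/p4b.png",cv2.resize(im,None,fx=1.5,fy=1.5))
```

```text
t 23.4 tcp bay [-239.7   -0.8   12.2] F [ 0.5 -1.1  0.4]
37.19448900053481 [[ 0.864  0.075  0.497]
 [ 0.066 -0.997  0.035]
 [ 0.499  0.002 -0.867]]
top 1624 side 1273 ['top', 'side'] slab bay [-1.64098e+02 -7.03000e-01  5.00000e-03] err 156
['top'] slab bay [-1.63316e+02 -9.85000e-01  6.00000e-03] err 79
['side'] slab bay [-1.65071e+02  2.32000e-01  1.10000e-02] err 69
t 23.5 tcp bay [-238.9   -2.6   12.8] F [ 0.1 -0.1  0. ]
to [-212, 0, 11.5] units [ 1.13 -0.14  0.73]
```

View pics/p4b.png

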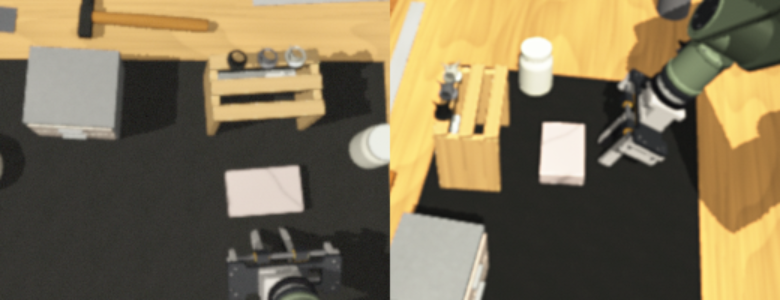

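>>> {"method": "send_rows", "body": {"deltas": [[[0.26, -0.01, 0.15, 0, -0.2], [0.26, -0.01, 0.15, 0, -0.2], [0.26, 0, 0.15, 0, -0.2], [0.26, 0, 0.15, 0, -0.2], [0.26, 0, 0.15, 0, -0.2], [0.26, 0, 0.15, 0, -0.2], [0.26, 0, 0.15, 0, -0.2], [0.26, 0, 0.15, 0, -0.2], [0.26, 0, 0.15, 0, -0.2], [0.26, 0, 0.15, 0, -0.2]]]}}

```text
time_s: 24.5
eef_pos: [489.9, -166.6, 11.5]
eef_rot: [0.966, 0.038, 0.257, -0.009]
wrist_force: [-6.6, -0.3, 3.1]
opening: 56.4
gripper_force: 2.8
```

Run:
```python
from h import *
s,M=info();print(s['opening'],np.degrees(np.arctan2(M[0,2],-M[2,2])));look("p5",[-132,0,0])
```

```text
t 24.5 tcp bay [-179.3    1.7   11.5] F [-6.6 -0.3  3.1]
56.440317063172486 29.764306773492436
top 1785 side 1753 ['top', 'side'] slab bay [-1.30307e+02 -1.45200e+00 -5.00000e-03] err 805
['top'] slab bay [-1.30188e+02 -1.51500e+00 -5.00000e-03] err 242
['side'] slab bay [-1.31647e+02 -5.43000e-01 -2.20000e-02] err 558
```

>>> {"method": "send_rows", "body": {"deltas": [[[0.26, 0, 0.15, 0, -0.2], [0.26, 0, 0.15, 0, -0.2], [0.26, 0, 0.15, 0, -0.2], [0.26, 0, 0.15, 0, -0.2], [0.26, 0, 0.15, 0, -0.2], [0.26, 0, 0.15, 0, -0.2], [0.26, 0, 0.15, 0, -0.2], [0.26, 0, 0.15, 0, -0.2], [0.26, 0, 0.15, 0, -0.2], [0.26, 0, 0.15, 0, -0.2]]]}}

```text
time_s: 25.6
eef_pos: [549.2, -162.0, 11.2]
eef_rot: [0.966, 0.037, 0.257, -0.01]
wrist_force: [-4.9, 0.4, 3.0]
opening: 56.4
gripper_force: 2.7
```

Run:
```python
from h import *
s,M=info();print(s['opening'],np.degrees(np.arctan2(M[0,2],-M[2,2])));look("p6",[-72,0,0])
im=manip.grab_frame("top");cv2.imwrite("pics/p6t.png",cv2.resize(im[130:250,250:390],None,fx=5,fy=5,interpolation=cv2.INTER_CUBIC))
```

```text
t 25.6 tcp bay [-119.8    1.7   11.2] F [-4.9  0.4  3. ]
56.360572829192456 29.744262967066856
top 1648 side 1468 ['top', 'side'] slab bay [-7.4164e+01 -1.2570e+00  9.0000e-03] err 918
['top'] slab bay [-7.3288e+01 -1.8150e+00 -5.0000e-03] err 233
['side'] slab bay [-84.662  -1.977   0.124] err 570
```

View pics/p6t.png

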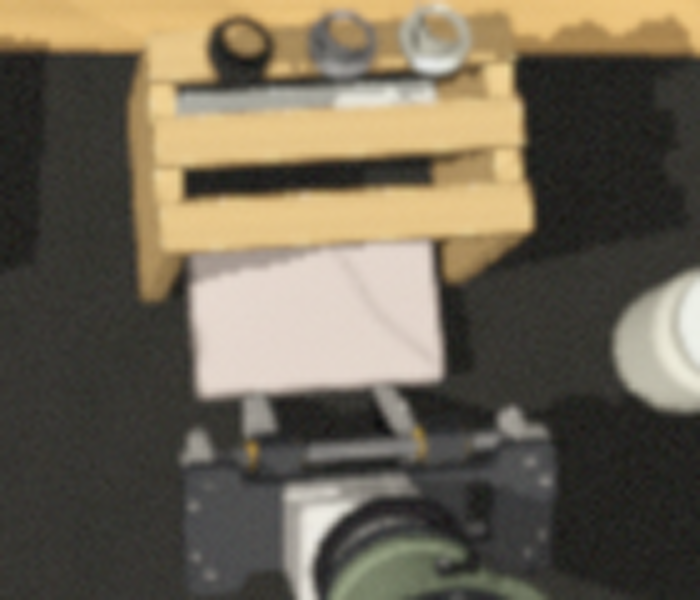

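>>> {"method": "send_rows", "body": {"deltas": [[[0.22, 0, 0.13, 0, -0.2], [0.22, 0, 0.13, 0, -0.2], [0.22, 0, 0.13, 0, -0.2], [0.22, 0, 0.13, 0, -0.2], [0.22, 0, 0.13, 0, -0.2], [0.22, 0, 0.13, 0, -0.2], [0.22, 0, 0.13, 0, -0.2], [0.22, 0, 0.13, 0, -0.2], [0.22, 0, 0.13, 0, -0.2], [0, 0, 0, 0, -0.2]]]}}

```text
time_s: 26.75
eef_pos: [595.7, -158.9, 11.1]
eef_rot: [0.965, 0.037, 0.258, -0.009]
wrist_force: [-0.5, -0.3, 0.2]
opening: 56.5
gripper_force: 0.7
```

Run:
```python
from h import *
for z in(90,105,120,135):print(z,tobay(ray("top",(352,211),z)))
s,M=info();print(np.degrees(np.arctan2(M[0,2],-M[2,2])))
im=manip.grab_frame("top");sd=manip.grab_frame("side")
a=cv2.resize(im[130:230,265:365],(400,400),interpolation=cv2.INTER_CUBIC);b=cv2.resize(sd[110:210,195:295],(400,400),interpolation=cv2.INTER_CUBIC)
cv2.imwrite("pics/p7.png",np.hstack([a,b]))
```

```text
90 [-134.15206469  -84.32709598]
105 [-135.54436221  -80.41331725]
120 [-136.93665972  -76.49953853]
135 [-138.32895723  -72.5857598 ]
t 26.75 tcp bay [-73.2   1.2  11.1] F [-0.5 -0.3  0.2]
29.81060604846125
```

View pics/p7.png

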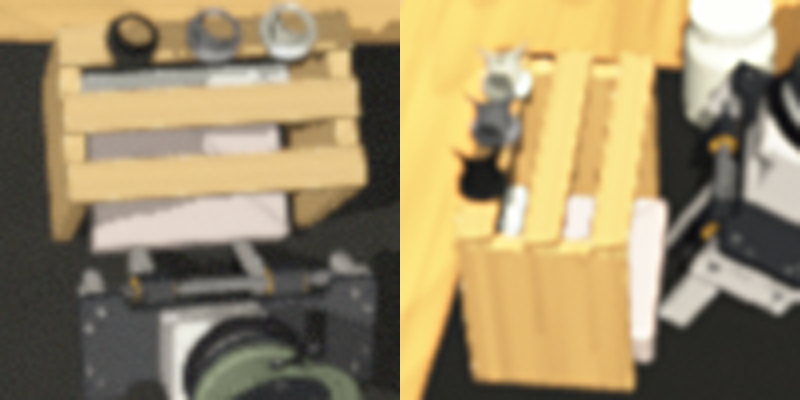

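>>> {"method": "send_rows", "body": {"deltas": [[[0.17, 0, 0.1, 0, -0.2], [0.17, 0, 0.1, 0, -0.2], [0.17, 0, 0.1, 0, -0.2], [0.17, 0, 0.1, 0, -0.2], [0.05, 0, 0.03, 0, -0.2], [0.05, 0, 0.03, 0, -0.2], [0.05, 0, 0.03, 0, -0.2], [0.05, 0, 0.03, 0, -0.2], [0.05, 0, 0.03, 0, -0.2], [0, 0, 0, 0, -0.2]]]}}

```text
time_s: 27.85
eef_pos: [616.8, -157.4, 10.8]
eef_rot: [0.966, 0.037, 0.257, -0.009]
wrist_force: [-5.0, -0.5, 2.9]
opening: 56.6
gripper_force: 2.3
```

Run:
```python
from h import *
info()
```

```text
t 27.85 tcp bay [-52.    1.1  10.8] F [-5.  -0.5  2.9]
```

>>> {"method": "send_rows", "body": {"deltas": [[[0.02, 0, 0.01, 0, -0.2], [0.02, 0, 0.01, 0, -0.2], [0.02, 0, 0.01, 0, -0.2], [0.02, 0, 0.01, 0, -0.2], [0.02, 0, 0.01, 0, -0.2], [0.02, 0, 0.01, 0, -0.2], [0.02, 0, 0.01, 0, -0.2], [0, 0, 0, 0, -0.2], [0, 0, 0, 0, -0.2], [0, 0, 0, 0, -0.2]]]}}

```text
time_s: 28.85
eef_pos: [619.9, -157.2, 10.8]
eef_rot: [0.966, 0.037, 0.257, -0.009]
wrist_force: [-4.9, 0.1, 3.5]
opening: 56.2
gripper_force: 2.6
```

>>> {"method": "send_rows", "body": {"deltas": [[[0.02, 0, 0.01, 0, -0.2], [0.02, 0, 0.01, 0, -0.2], [0.02, 0, 0.01, 0, -0.2], [0.02, 0, 0.01, 0, -0.2], [0.02, 0, 0.01, 0, -0.2], [0, 0, 0, 0, -0.2], [0, 0, 0, 0, -0.2], [0, 0, 0, 0, -0.2], [0, 0, 0, 0, -0.2], [0, 0, 0, 0, -0.2]]]}}

```text
time_s: 29.85
eef_pos: [621.3, -156.7, 10.7]
eef_rot: [0.966, 0.037, 0.257, -0.01]
wrist_force: [-10.9, -0.3, 6.3]
opening: 56.4
gripper_force: 5.3
```

>>> {"method": "send_rows", "body": {"deltas": [[[0.01, 0, 0.005, 0, -0.2], [0.01, 0, 0.005, 0, -0.2], [0.01, 0, 0.005, 0, -0.2], [0.01, 0, 0.005, 0, -0.2], [0, 0, 0, 0, -0.2], [0, 0, 0, 0, -0.2], [0, 0, 0, 0, -0.2], [0, 0, 0, 0, -0.2], [0, 0, 0, 0, -0.2], [0, 0, 0, 0, -0.2]]]}}

```text
time_s: 30.85
eef_pos: [621.6, -156.5, 10.6]
eef_rot: [0.966, 0.037, 0.256, -0.01]
wrist_force: [-14.6, -1.5, 9.2]
opening: 56.4
gripper_force: 7.3
```

>>> {"method": "send_rows", "body": {"deltas": [[[-0.05, 0, -0.03, 0, -0.2], [-0.1, 0, -0.06, 0, -0.2], [-0.4, 0, -0.23, 0, -0.2], [-0.6, 0, -0.35, 0, -0.2], [-0.6, 0, -0.35, 0, -0.2], [-0.6, 0, -0.35, 0, -0.2], [-0.6, 0, -0.35, 0, -0.2], [-0.6, 0, -0.35, 0, -0.2], [-0.6, 0, -0.35, 0, -0.2], [-0.6, 0, -0.35, 0, -0.2]]]}}

```text
time_s: 31.85
eef_pos: [513.8, -166.1, 12.6]
eef_rot: [0.965, 0.037, 0.258, -0.008]
wrist_force: [-0.4, -0.1, 0.3]
opening: 56.7
gripper_force: 0.0
```

Run:
```python
from h import *
info()
im=manip.grab_frame("top");sd=manip.grab_frame("side")
f=lambda i:cv2.resize(i,(400,400),interpolation=cv2.INTER_CUBIC)
cv2.imwrite("pics/p8.png",np.hstack([f(im[125:205,275:355]),f(sd[110:210,190:290])]))
```

```text
t 31.85 tcp bay [-155.4    0.3   12.6] F [-0.4 -0.1  0.3]
```

View pics/p8.png

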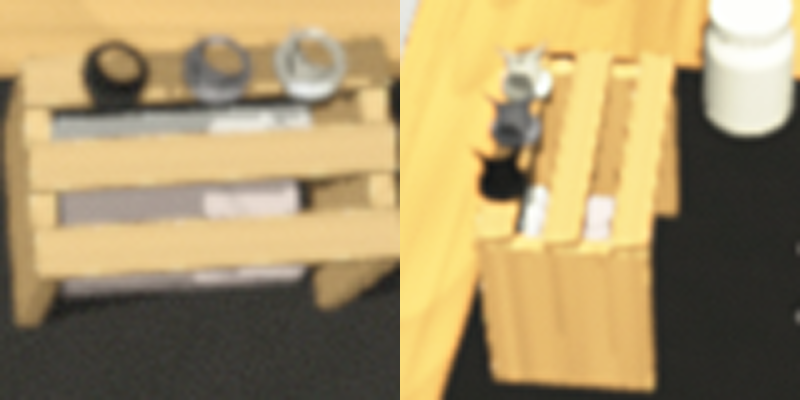

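The slab's near edge runs parallel to the shelf front, at rows 275–295 of the crop. It is centred between the panels, and the arm is clear of it.

```bash
python3 -c "
from rig import manip
print(manip.sign_off())"
```

```text
the job is handed in; nothing more can be done
None
```

I pushed the slab in between the riser's side panels, pressed it against the back rail with an estimated 9 N, backed the arm off and handed the job in at about 32 s; no pass or fail result was shown.

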